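# Turn the teal door plaque over against the step

## Task

I am going out: turn my teal plaque over so that its orange side shows. Push it up from under its overhanging edge until it stands on edge against the step of the oak riser, and tip it on over the step so that it lies flat and roughly square on the riser's upper deck; leave the yellow plaque lying as it is.

Things in the scene. Friction and masses are not known exactly. Their poses are not given: they have to be found in the camera images.
- teal_plaque: loose oak plaque 110 (x) x 100 (y) x 10 mm, 70 to 140 g, teal field on the upper face, orange below. Starts flat, teal up, on the riser's lower shelf, in the near or far place, one edge 1 to 6 mm from the step, the opposite edge (-x) overhanging the shelf by 36 to 41 mm, open air below. Origin: centre of the orange face; z points out of the teal face, x at first to the step.
- yellow_plaque: loose plaque of the same size, yellow above, orange below, lying in the same way in the other place on the shelf, centres 150 mm apart. Stays as it is. Origin: centre of its under face, z up.
- riser: fixed oak riser, 280 mm long (y); x points to the robot's left within 15 degrees, so the shelf is on the right. Lower shelf: x -75 to 0 mm, top 60 mm above the bench, upright side. Upper deck: x 0 to 150 mm, top at 75 mm. The 15 mm upright step at x = 0 is the fence. Plaque places at y = +75 and -75 mm. Origin: on the bench straight below the step, mid-width; z up.
Things that resemble listed ones, but are neither listed nor needed, are in the scene too. Leave any black or red look-alike of the teal_plaque alone.

How it is judged (in metres and radians):
On the way:
1. the teal plaque is tipped up on edge (60 to 110 degrees from where it lay) with its foot at the step (angle between teal_plaque's own z axis and vertical between 1.05 and 1.92 rad and x of teal_plaque in the frame of riser between -0.06 and 0.04 m and z of teal_plaque in the frame of riser below 0.145 m), for 0.05 s.
At the end, for the whole second after the job is handed in: The teal plaque lies orange side up, flat within 10 degrees and at rest on the riser's upper deck, its centre 15 to 125 mm beyond the step and within 115 mm of the riser's middle line, square to the riser within 20 degrees; the yellow plaque lies flat, yellow up, within 15 mm of where it started (angle between teal_plaque's own z axis and vertical above 2.97 rad and z of teal_plaque in the frame of riser between 0.079 and 0.091 m and x of teal_plaque in the frame of riser between 0.015 and 0.125 m and y of teal_plaque in the frame of riser between -0.115 and 0.115 m and angle between the x axis of teal_plaque and the x axis of riser, either way round below 0.35 rad and linear speed of teal_plaque below 0.02 m/s and distance of yellow_plaque from where it was at the start of the episode below 0.015 m and angle between yellow_plaque's own z axis and vertical below 0.1 rad); the robot touches nothing.
It fails at once if the yellow plaque is shifted by more than 20 mm or tipped by more than 20 degrees (distance of yellow_plaque from where it was at the start of the episode above 0.02 m or angle between yellow_plaque's own z axis and vertical above 0.35 rad).
It also fails if it takes over 32 s, if anything falls off the work surface, if the arm or the gripper's body presses on something with over 40 N, if the wrist force passes 120 N, or if a joint passes its speed limit or range.

## Robot

A 6-joint arm with a two-finger parallel gripper is mounted at the origin on the work surface. World frame = base frame: x ahead of the robot, y to its left, z up, the work surface at z = 0. Lengths are in m, angles in degrees, forces in N, time in s.
With the tool pointing down it reaches from about 0.4 to 0.825 m from the base axis. Payload 7 kg.
Tool frame: the origin (TCP) lies at the very end of the fingers, on their centre line; the grasp point (between the pads) lies r.grip_depth behind it (r.grip_depth is the distance from the TCP to the grasp point, in m); z points along the fingers, y is the direction in which the jaws open and shut (so a half turn about z gives the same grasp; the last joint's range is limited). The gripper opens to 88 mm and grips with 3 to 60 N. Pads are 19 mm wide; open, the fingers measure 130 mm over their backs; the gripper's body (78 mm by 193 mm) begins 47 mm behind the grasp point.
Start: joints at [-51.618, 20.546, 0.682, 0, -70.136, -16.507], TCP at [0.251, -0.626, 0.227] pointing down, gripper open.
Joint ranges: [-176.03, 176.03], [-82.01, 121.73], [-58.28, 71.71], [-173.87, 95.51], [-174.79, -0.11], [-173.66, 173.66]. Speed limits (degrees/s): [136.94, 136.94, 172.46, 180, 180, 180].

## Interface

Orientations are given as [roll, pitch, yaw] about the fixed x, y, z axes, in that order (R = Rz(yaw) Ry(pitch) Rx(roll)).
In Python, from plant import get_state, vision, r gives the robot as it stands.
- The arm moves only by the shell command python3 -m handwheel 'ROWS' [FORCE]. ROWS is JSON, a list of rows, each a list of 5 numbers: the shift along the tool's x, y, z in mm, then the turn about the tool's z in degrees, then the finger opening in mm, from 0 to 87.6. A call has exactly 8 rows; each row shifts and turns the commanded pose from where the row before left it, along the tool's axes as they then stand; what a row does not reach is not made up. A row lasts 1/8 s, in which the tool goes at most 62.5 mm and 10.7 degrees, less where a joint would pass 70% of its speed; a pose out of reach is approached as far as the arm can. A call with a gripper value outside its range is refused whole. The fingers move at their own pace and stop on an object; FORCE is the grip in N (left out, the last holds). Time passes only in rows, so rows that do not move let the fingers close, or fill a call up. It gives the time, the measured TCP pose, the force and the opening at its end, in the units of the state.
- get_state(): the state, without advancing time (a new reading comes with each control period).
- vision.capture(name): name is "scene" or "top" or "wrist"; returns a dict with "color" (480x640x3 uint8, red, green, blue), "range_z" (480x640 float32, m along the optical axis (not along the pixel's ray), 0 where there is no reading), "K" (3x3 intrinsics, pixels), "k1" (the pictures are not rectified: a ray, as slopes to the right and down, at radius r is drawn at 1 + k1 r^2 times it, then the intrinsics apply), "R" (3x3) and "t" (3): a world point X has camera coordinates R X + t. Camera axes: x right, y down, z forward; pixel columns grow to the right and rows downward; lengths in m; the calibration is good to about 2 mm. A picture is of the moment at which its call begins.
- r.close_job(): hands the job in, once; it reports no verdict.
The state is a dict: "time_s": time; "joints": joint angles; "qd": joint speeds; "joint_torque": joint torques, N m; "tcp_pos": TCP position; "eef_rot": TCP orientation; "contact_force": force on the tool from outside, world axes, zero at the start; "moment": the same for the moment, N m; "gripper_width": finger opening in m.
Only numpy, scipy, OpenCV 4.12 (cv2) and the standard library are available. Lean on these libraries where they do the work, as an engineer would, in place of code of your own. Each camera call takes 0.05 s, during which the arm holds its last target. There are 200 camera calls.

## Working session

There is one attempt and no reset: what is moved stays moved. The work goes in short steps, Python scripts to look and compute and a shell command to move; the robot and the scene stay as the last step left them, time stands still between calls to the robot, and variables do not carry over. Pictures are saved under pics/ and viewed, and the job is handed in when it is done.

```bash
mkdir -p pics; ls; cat > h.py <<'E'
import numpy as np,cv2
from plant import get_state,vision,r
def cap(n,f):
    c=vision.capture(n); cv2.imwrite('pics/'+f,c['color'][:,:,::-1]); np.savez('pics/'+f[:-4]+'.npz',**{k:np.array(v) for k,v in c.items()}); return c
def pts(c):
    K=c['K'];k1=float(c['k1']);z=c['range_z'];h,w=z.shape
    u,v=np.meshgrid(np.arange(w),np.arange(h));d=np.array([k1,0,0,0,0.])
    # radial poly: r(1+k1 r^2) ; cv2 same model
    s=cv2.undistortPoints(np.stack([u,v],-1).reshape(-1,1,2).astype(np.float64),K,d).reshape(h,w,2)
    P=np.dstack([s*z[...,None],z]); return (P-c['t'])@c['R']
E
python3 - <<'E'
from h import *
s=get_state();print(s['time_s'],s['tcp_pos'],s['eef_rot'],s['contact_force'],r.grip_depth)
for n in('scene','top','wrist'):
    c=cap(n,n+'0.png');print(n,-c['R'].T@c['t'],c['k1'])
E
```

```text
pics
0.0 [ 0.25130662 -0.6259464   0.22560955] [ 1.79904545e+02 -7.59359919e-03 -1.58129805e+02] [0.43439032 0.80821627 0.03458411] 0.0188
scene [0.96533444 0.4469426  0.52526082] 0.0036685954221458133
top [ 0.43223295 -0.02712237  0.9916037 ] -0.014794014321035538
wrist [ 0.17801057 -0.65547545  0.38278658] -0.08555132915853583
```

```bash
python3 -c "
import cv2,numpy as np
a=[cv2.imread(f'pics/{n}0.png') for n in('scene','top')]
cv2.imwrite('pics/both0.png',cv2.resize(np.vstack(a),(533,800))[:, :])
"
```

```text
(no output)
```

View pics/top0.png

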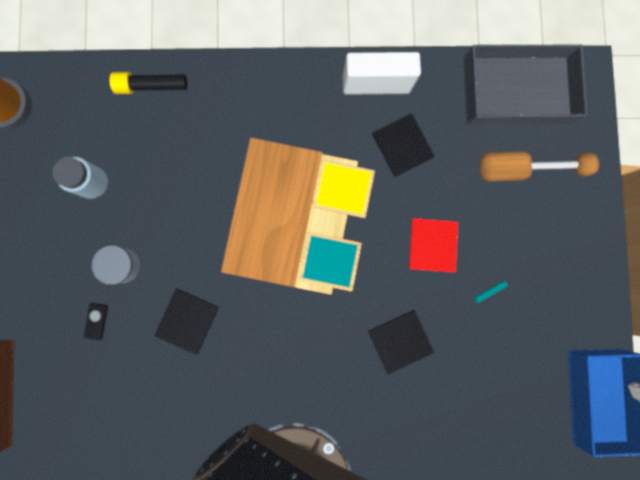

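View pics/scene0.png

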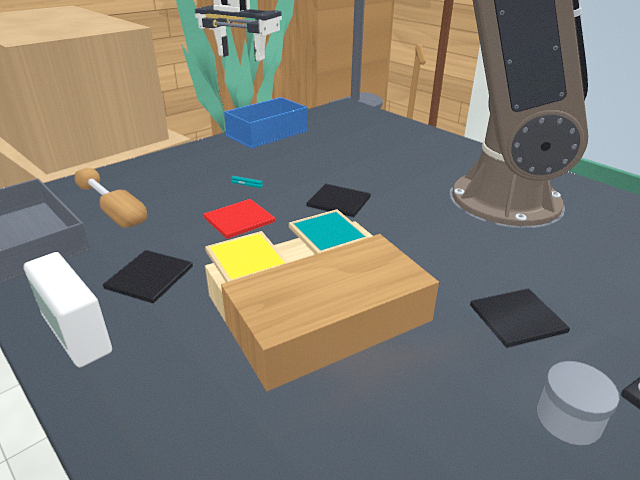

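```bash
python3 - <<'E'
import cv2,numpy as np
from h import pts
t=np.load('pics/top0.npz');P=pts(t);c=t['color']
s=cv2.imread('pics/scene0.png');w=cv2.imread('pics/wrist0.png');tp=cv2.imread('pics/top0.png')
A=cv2.resize(s[160:200,210:290],(400,200),interpolation=2);B=cv2.resize(s[0:80,160:320],(400,200),interpolation=2)
C=cv2.resize(tp[270:310,460:520],(400,267),interpolation=2)
W=cv2.resize(w,(400,300))
cv2.imwrite('pics/z1.png',np.hstack([np.vstack([A,B]),np.vstack([W,np.zeros((100,400,3),np.uint8)])]));cv2.imwrite('pics/z2.png',C)
hsv=cv2.cvtColor(c,cv2.COLOR_RGB2HSV)
def rep(n,lo,hi):
    m=cv2.inRange(hsv,lo,hi);k,l,st,ce=cv2.connectedComponentsWithStats(m)
    for i in range(1,k):
        if st[i,4]>25:
            q=P[l==i];q=q[np.abs(q[:,2]-np.median(q[:,2]))<.01];z=np.median(q[:,2]);
            rr=cv2.minAreaRect((q[:,:2]*1000).astype(np.float32));print(n,st[i],'z',z.round(4),'rect',np.round(rr[0],1),np.round(rr[1],1),round(rr[2],1),'zr',np.percentile(q[:,2],[2,98]).round(4))
rep('teal',(80,120,60),(100,255,255));rep('yel',(25,150,150),(35,255,255))
rep('wood',(8,60,80),(24,200,255))
E
```

```text
teal [ 304  237   53   49 1913] z 0.0715 rect [461.3 -83.7] [92.9 83.7] 77.5 zr [0.0681 0.0748]
teal [474 281  34  22 273] z 0.0142 rect [ 389.8 -435.5] [15.  80.4] 27.8 zr [0.0045 0.0177]
yel [109  72  22  22 391] z 0.042 rect [858.2 356.8] [43. 35.] 0.8 zr [0.0309 0.0474]
yel [ 316  163   55   51 2051] z 0.0715 rect [ 610.3 -115. ] [98.4 89.7] 76.8 zr [0.0683 0.0747]
wood [  0  78  21  45 359] z 0.0495 rect [825.5 579.7] [59.2 12.6] 8.0 zr [0.0403 0.0597]
wood [  221   137   154   158 13152] z 0.0759 rect [552.3 -25.3] [264.9 281.1] 77.5 zr [0.0697 0.0793]
wood [ 480  151   53   31 1458] z 0.044 rect [ 660.6 -470.3] [106.5  58.6] 88.3 zr [0.0342 0.049 ]
wood [575 153  25  24 464] z 0.0413 rect [ 663.6 -651.7] [39.7 46.7] 89.2 zr [0.0303 0.0477]
wood [ 620  165   20  171 2198] z -0.2283 rect [ 515.5 -931.6] [354.3  11.4] 6.0 zr [-0.2378 -0.2188]
```

View pics/z1.png

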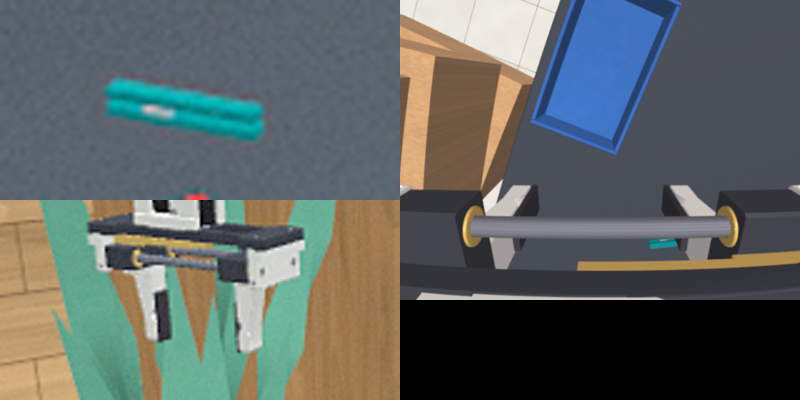

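View pics/z2.png

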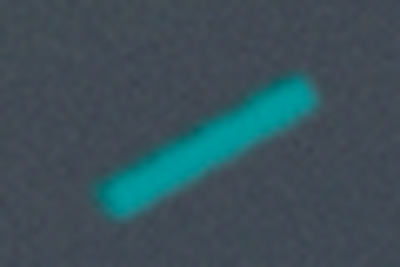

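```bash
python3 -m handwheel '[[0,0,0,-9.3,40],[0,0,0,-9.3,40],[0,0,0,-9.3,40],[0,0,0,-9.3,40],[0,0,0,-9.2,40],[0,0,0,-9.2,40],[-50,-9,0,0,40],[-50,-9,0,0,40]]' 20; python3 -m handwheel '[[-50,-10,0,0,40],[-50,-10,0,0,40],[-50,-10,0,0,40],[-50,-10,0,0,40],[-50,-10,0,0,40],[-50,-10,0,0,40],[-50,-10,0,0,40],[0,0,0,0,40]]'
cat > loc.py <<'E'
from h import *
s=get_state();p=np.array(s['tcp_pos'])*1000;a=np.deg2rad(77.5);X=np.array([np.cos(a),np.sin(a)]);Y=np.array([-X[1],X[0]])
d=p[:2]-[461.3,-83.7]
print('t',s['time_s'],'x from teal start centre',(d@X).round(1),'y',(d@Y).round(1),'z',p[2].round(1),'rot',np.round(s['eef_rot'],2),'F riser xyz',np.round([s['contact_force'][:2]@X,s['contact_force'][:2]@Y,s['contact_force'][2]],2),'w',s['gripper_width'])
E
python3 - <<'E'
import loc
from h import *
cap('wrist','wrist1.png');cap('top','top1.png')
E
```

```text
time_s: 1.15
tcp_pos: [0.2906, -0.5316, 0.2257]
eef_rot: [179.9, 0.0, -102.6]
contact_force: [1.3, 0.2, -0.5]
gripper_width: 0.0403
time_s: 2.15
tcp_pos: [0.436, -0.2037, 0.2267]
eef_rot: [-180.0, 0.0, -102.3]
contact_force: [-0.1, -1.0, 0.7]
gripper_width: 0.0399
t 2.15 x from teal start centre -122.6 y -1.3 z 226.7 rot [-1.7998e+02  2.0000e-02 -1.0228e+02] F riser xyz [-0.99 -0.17  0.75] w 0.03991663279451731
```

View pics/wrist1.png

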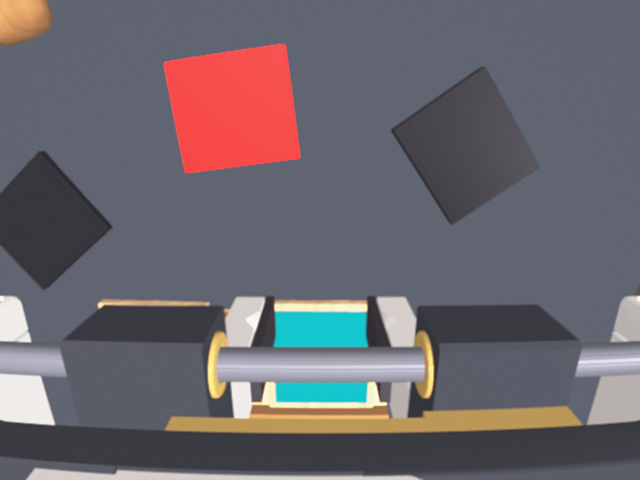

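View pics/top1.png

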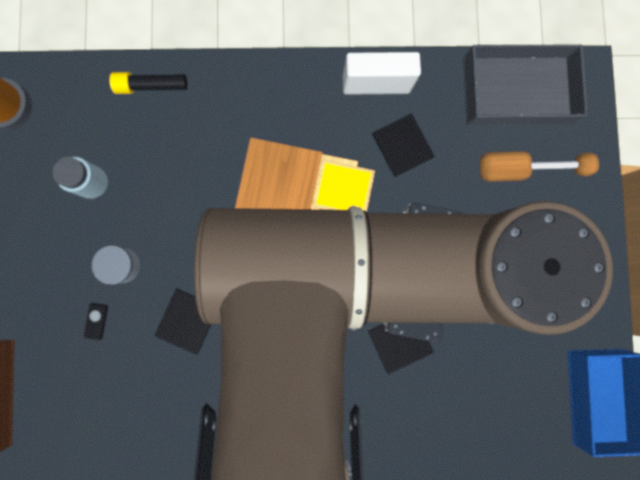

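```bash
python3 -m handwheel '[[0,0,45,0,40],[0,0,45,0,40],[0,0,45,0,40],[0,0,41,0,40],[-15,0,0,0,40],[-15,0,0,0,40],[-10,0,0,0,40],[0,0,0,0,40]]'; python3 loc.py
python3 - <<'E'
from h import *
cap('scene','scene2.png')
E
```

```text
time_s: 3.25
tcp_pos: [0.4448, -0.1663, 0.0519]
eef_rot: [-179.8, 0.0, -102.4]
contact_force: [-0.1, 0.0, -0.3]
gripper_width: 0.0399
t 3.25 x from teal start centre -84.2 y -1.8 z 51.9 rot [-1.7985e+02  4.0000e-02 -1.0242e+02] F riser xyz [ 0.    0.15 -0.26] w 0.039917358602977286
```

View pics/scene2.png

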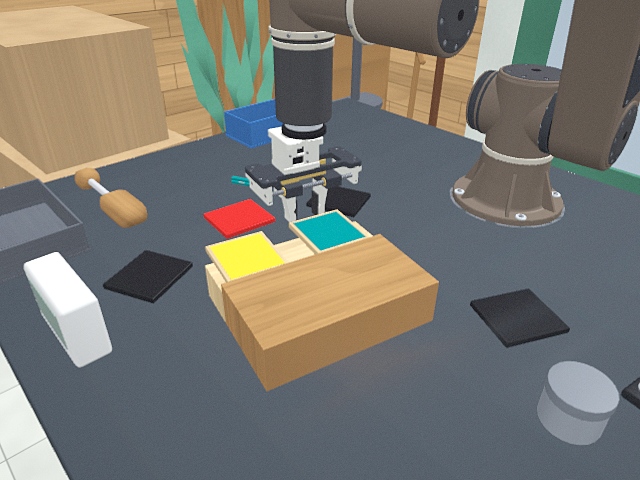

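```bash
python3 -m handwheel '[[-7,0,0,0,40],[-6,0,0,0,40],[-3,0,0,0,40],[-2,0,0,0,40],[-1,0,0,0,40],[-1,0,0,0,40],[-1,0,0,0,40],[0,0,0,0,40]]'; python3 loc.py
```

```text
time_s: 4.3
tcp_pos: [0.4482, -0.1466, 0.0505]
eef_rot: [180.0, -0.0, -102.5]
contact_force: [-0.3, 0.0, 0.5]
gripper_width: 0.0398
t 4.3 x from teal start centre -64.3 y -0.8 z 50.5 rot [ 180.     -0.   -102.53] F riser xyz [-0.03  0.34  0.54] w 0.039799145697053555
```

```bash
python3 -m handwheel '[[-1,0,0,0,40],[-1,0,0,0,40],[-1,0,0,0,40],[-0.5,0,0,0,40],[0,0,0,0,40],[0,0,0,0,40],[0,0,0,0,40],[0,0,0,0,40]]'; python3 loc.py
```

```text
time_s: 5.3
tcp_pos: [0.4487, -0.1434, 0.0505]
eef_rot: [180.0, -0.0, -102.5]
contact_force: [-1.4, -5.4, 2.1]
gripper_width: 0.04
t 5.3 x from teal start centre -61.0 y -0.6 z 50.5 rot [ 1.7998e+02 -2.0000e-02 -1.0254e+02] F riser xyz [-5.58  0.18  2.12] w 0.03998535083611042
```

```bash
python3 - <<'E'
from h import *
c=cap('scene','s3.png');cv2.imwrite('pics/s3z.png',cv2.resize(c['color'][150:280,200:400,::-1],(800,520)))
E
```

```text
(no output)
```

View pics/s3z.png

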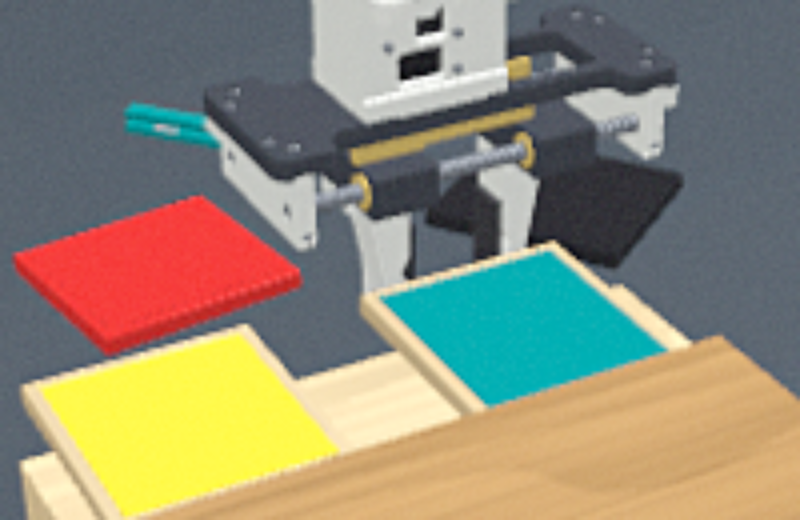

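```bash
python3 -m handwheel '[[-1,0,-2,0,40],[0,0,-2,0,40],[0,0,-2.5,0,40],[0,0,-2.5,0,40],[0,0,-2.5,0,40],[-0.2,0,-2.5,0,40],[-0.5,0,-3,0,40],[-0.5,0,-3,0,40]]'; python3 loc.py;python3 - <<'E'
from h import *
c=cap('scene','s4.png');cv2.imwrite('pics/s4z.png',cv2.resize(c['color'][150:280,200:400,::-1],(800,520)))
E
```

```text
time_s: 6.35
tcp_pos: [0.4487, -0.1426, 0.0707]
eef_rot: [179.9, -0.1, -102.5]
contact_force: [-1.6, -15.5, 1.0]
gripper_width: 0.0401
t 6.35 x from teal start centre -60.2 y -0.4 z 70.7 rot [ 1.7994e+02 -1.4000e-01 -1.0251e+02] F riser xyz [-15.44  -1.82   1.03] w 0.04014689982470705
```

View pics/s4z.png

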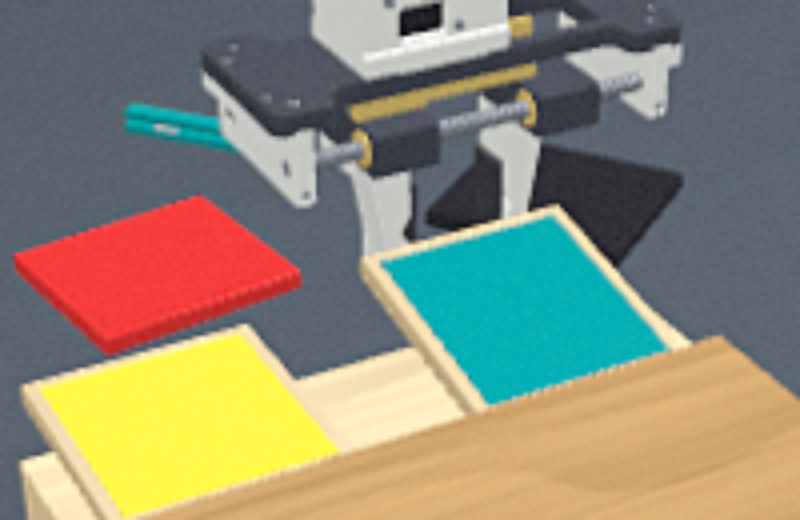

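```bash
python3 -m handwheel '[[0,0,-4,0,40],[-0.3,0,-4,0,40],[-0.7,0,-4,0,40],[-0.9,0,-4,0,40],[-1.1,0,-4,0,40],[-1.3,0,-4,0,40],[-1.5,0,-4,0,40],[-1.7,0,-4,0,40]]'; python3 loc.py;python3 - <<'E'
from h import *
c=cap('scene','s5.png');cv2.imwrite('pics/s5z.png',cv2.resize(c['color'][120:280,200:400,::-1],(750,600)))
E
```

```text
time_s: 7.4
tcp_pos: [0.4507, -0.1346, 0.1029]
eef_rot: [180.0, -0.1, -102.5]
contact_force: [-2.2, -9.1, 2.6]
gripper_width: 0.0399
t 7.4 x from teal start centre -52.0 y -0.6 z 102.9 rot [ 1.7997e+02 -9.0000e-02 -1.0250e+02] F riser xyz [-9.35  0.17  2.65] w 0.0398554897140809
```

View pics/s5z.png

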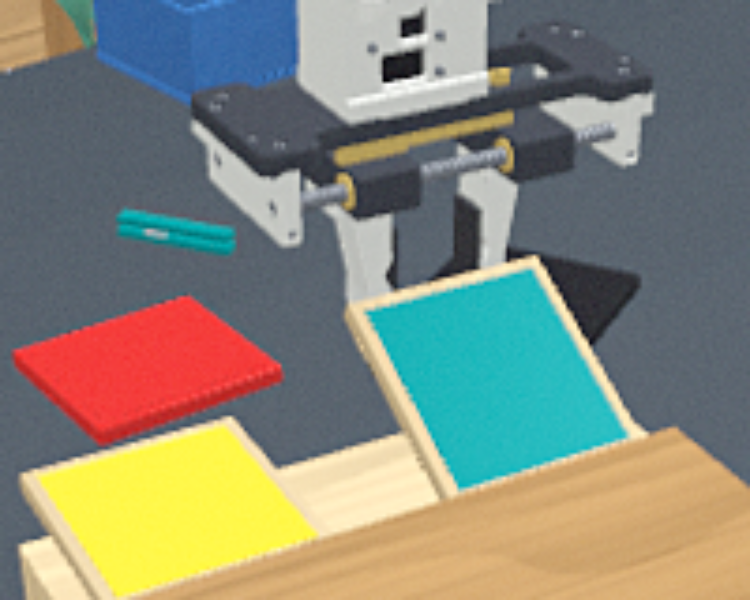

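```bash
python3 -m handwheel '[[-1.9,0,-4,0,40],[-2.1,0,-4,0,40],[-2.4,0,-3.8,0,40],[-2.7,0,-3.8,0,40],[-2.9,0,-3.8,0,40],[-3.3,0,-3.8,0,40],[-3.6,0,-3.8,0,40],[-4.1,0,-3.8,0,40]]'; python3 loc.py
```

```text
time_s: 8.45
tcp_pos: [0.4563, -0.1109, 0.1337]
eef_rot: [-180.0, 0.0, -102.5]
contact_force: [-0.2, -2.0, 1.9]
gripper_width: 0.0402
t 8.45 x from teal start centre -27.7 y -1.1 z 133.7 rot [-1.7996e+02  3.0000e-02 -1.0252e+02] F riser xyz [-2.01 -0.26  1.94] w 0.0401771354510267
```

```bash
python3 -m handwheel '[[-8,0,-5,0,40],[-8,0,-4,0,40],[-8,0,-3,0,40],[-8,0,-3,0,40],[-8,0,-1,0,40],[-7,0,0,0,40],[-5,0,0,0,40],[-2,0,0,0,40]]'; python3 loc.py;python3 - <<'E'
from h import *
c=cap('scene','s6.png');cv2.imwrite('pics/s6z.png',cv2.resize(c['color'][120:280,200:400,::-1],(750,600)))
E
```

```text
time_s: 9.45
tcp_pos: [0.4677, -0.0583, 0.1492]
eef_rot: [180.0, -0.0, -102.5]
contact_force: [-0.2, -0.3, 0.1]
gripper_width: 0.04
t 9.45 x from teal start centre 26.2 y -0.8 z 149.2 rot [ 1.7998e+02 -1.0000e-02 -1.0251e+02] F riser xyz [-0.33  0.09  0.12] w 0.03995615568532681
```

View pics/s6z.png

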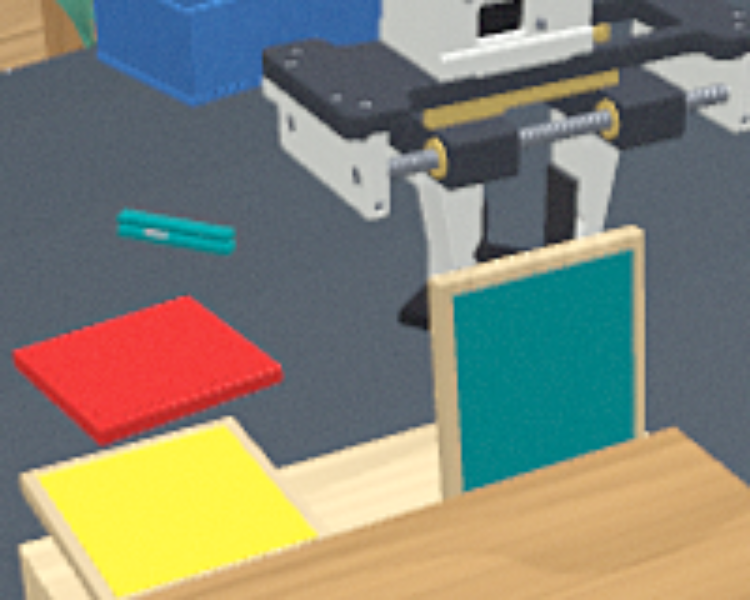

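```bash
python3 -m handwheel '[[-4,0,0,0,40],[-4,0,0,0,40],[-4,0,0,0,40],[-4,0,0,0,40],[-3,0,0,0,40],[-3,0,0,0,40],[-3,0,0,0,40],[-3,0,0,0,40]]'; python3 loc.py;python3 - <<'E'
from h import *
c=cap('scene','s7.png');cv2.imwrite('pics/s7z.png',cv2.resize(c['color'][120:280,200:400,::-1],(750,600)))
E
```

```text
time_s: 10.5
tcp_pos: [0.4739, -0.031, 0.1494]
eef_rot: [-180.0, 0.0, -102.5]
contact_force: [-0.3, 0.2, -0.9]
gripper_width: 0.0402
t 10.5 x from teal start centre 54.1 y -0.9 z 149.4 rot [-180.      0.   -102.52] F riser xyz [ 0.14  0.3  -0.91] w 0.040166028555318325
```

View pics/s7z.png

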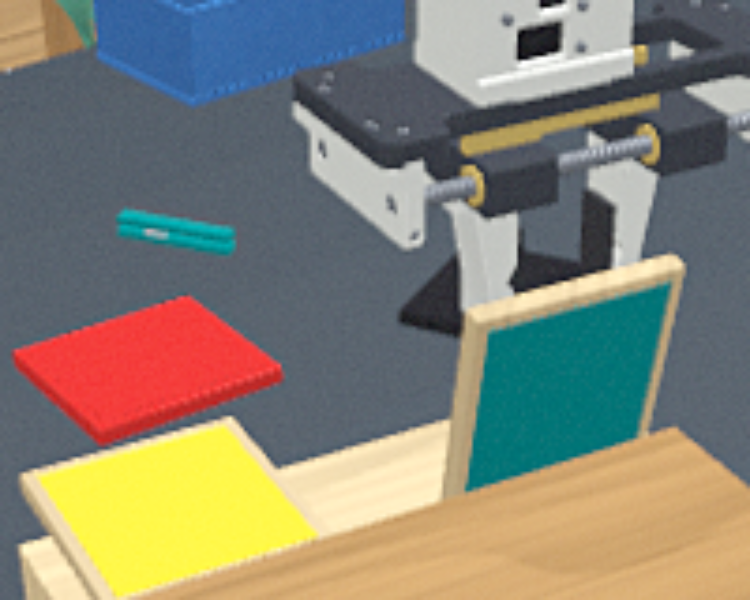

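```bash
python3 -m handwheel '[[-4,0,0,0,40],[-4,0,0,0,40],[-4,0,0,0,40],[-4,0,0,0,40],[-3,0,0,0,40],[0,0,0,0,40],[0,0,0,0,40],[0,0,0,0,40]]'; python3 loc.py;python3 - <<'E'
from h import *
c=cap('scene','s8.png');cv2.imwrite('pics/s8z.png',cv2.resize(c['color'][120:330,200:450,::-1],(714,600)))
E
```

```text
time_s: 11.55
tcp_pos: [0.4779, -0.0128, 0.1493]
eef_rot: [180.0, -0.0, -102.5]
contact_force: [-0.2, -0.3, 0.2]
gripper_width: 0.0398
t 11.55 x from teal start centre 72.8 y -0.9 z 149.3 rot [ 180.     -0.   -102.53] F riser xyz [-0.3   0.16  0.18] w 0.03982943562505424
```

View pics/s8z.png

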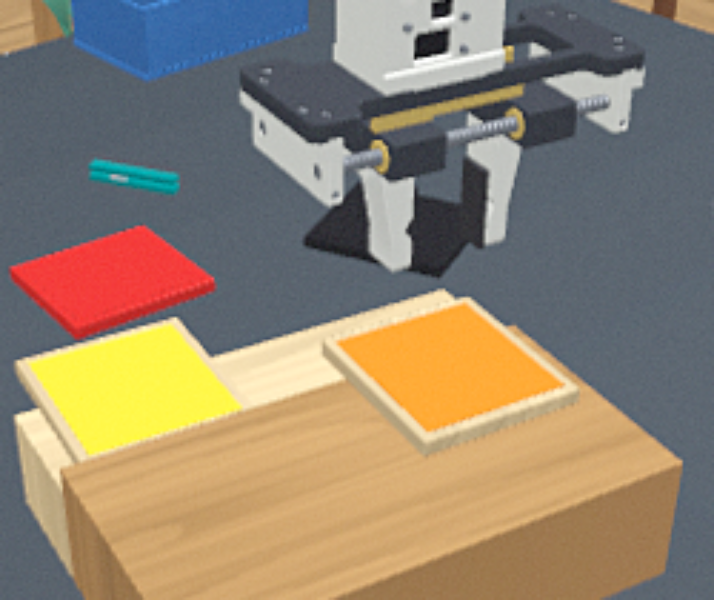

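```bash
python3 -m handwheel '[[0,0,-30,0,40],[0,0,-40,0,40],[40,0,0,0,40],[50,0,0,0,40],[50,0,0,0,40],[50,0,0,0,40],[50,0,0,0,40],[50,0,0,0,40]]';python3 -m handwheel '[[50,0,0,0,40],[50,0,0,0,40],[50,0,0,0,40],[30,0,0,0,40],[0,0,0,0,40],[0,0,0,0,40],[0,0,0,0,40],[0,0,0,0,40]]'; python3 - <<'E'
from h import *
c=cap('top','top9.png');P=pts(c);hsv=cv2.cvtColor(c['color'],cv2.COLOR_RGB2HSV)
a=np.deg2rad(77.5);X=np.array([np.cos(a),np.sin(a)]);Y=np.array([-X[1],X[0]])
for n,lo,hi in(('orange',(10,200,200),(20,255,255)),('yel',(25,150,150),(35,255,255))):
    m=cv2.inRange(hsv,lo,hi);k,l,st,ce=cv2.connectedComponentsWithStats(m)
    for i in range(1,k):
        if st[i,4]>500:
            q=P[l==i];rr=cv2.minAreaRect((q[:,:2]*1000).astype(np.float32));d=np.array(rr[0])-[461.3,-83.7]
            A=np.c_[q[:,:2]-q[:,:2].mean(0),np.ones(len(q))];f=np.linalg.lstsq(A,q[:,2],rcond=None)[0]
            print(n,np.round(rr[0],1),np.round(rr[1],1),rr[2],'x from step ~',d@X-58,'y rel teal start',d@Y,'z',np.median(q[:,2]),'tilt deg',np.rad2deg(np.hypot(f[0],f[1])))
print(get_state()['contact_force'],get_state()['time_s'])
E
```

```text
time_s: 12.6
tcp_pos: [0.4145, -0.2974, 0.2196]
eef_rot: [-180.0, -0.0, -102.5]
contact_force: [0.4, 0.4, -0.3]
gripper_width: 0.0396
time_s: 13.6
tcp_pos: [0.3765, -0.4708, 0.2197]
eef_rot: [-180.0, -0.0, -102.5]
contact_force: [0.2, 0.6, -0.8]
gripper_width: 0.0404
orange [480.1   0.9] [93.7 84.4] 77.24224853515625 x from step ~ 28.698788504143977 y rel teal start -0.04933739537425554 z 0.08645093498211698 tilt deg 17.566085490711828
yel [537.7 -98.2] [ 98.6 237.6] 76.91629791259766 x from step ~ -55.63080549733823 y rel teal start -77.72266519323485 z 0.0715159163909538 tilt deg 55.33831829653726
[-0.52830903 -0.08598788 -0.69530221] 13.65
```

View pics/top9.png

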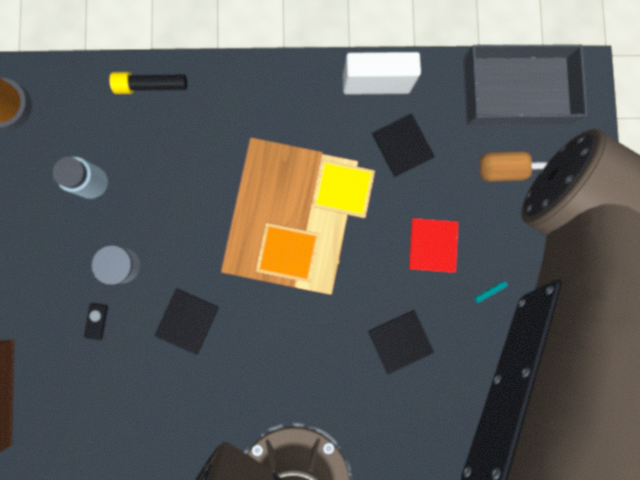

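```bash
python3 - <<'E'
from h import *
c=np.load('pics/top9.npz');o=np.load('pics/top0.npz');P=pts(c);hsv=cv2.cvtColor(c['color'],cv2.COLOR_RGB2HSV);a=np.deg2rad(77.5);X=np.array([np.cos(a),np.sin(a)]);Y=np.array([-X[1],X[0]])
m=cv2.erode(cv2.inRange(hsv,(10,200,200),(20,255,255)),np.ones((5,5)));n,l,st,_=cv2.connectedComponentsWithStats(m)
i=[j for j in range(1,n) if 240<st[j,0]<300][0];q=P[l==i]
d=(q[:,:2]-[.4613,-.0837]);x=d@X*1e3-58;y=d@Y*1e3
for ax,v in(('x',x),('y',y)):
    b=np.linspace(v.min(),v.max(),5);print(ax,b.round(),[float(np.median(q[(v>=b[k])&(v<=b[k+1]),2]).__round__(4)) for k in range(4)])
# deck profile along x in the free strip between plaques (y -65..-20 => riser y ~0)
D=P[...,:2]-[.4613,-.0837];xx=D@X*1e3-58;yy=D@Y*1e3
for a0 in range(-85,170,5):
    s=(xx>a0)&(xx<a0+5)&(yy<-60)&(yy>-92)
    if s.sum():print(a0,round(float(np.median(P[s][:,2])),4),np.median(c['color'][s],0),end=' | ')
for k in(c,o):
    h=cv2.cvtColor(k['color'],cv2.COLOR_RGB2HSV);m=cv2.inRange(h,(25,225,150),(35,255,255))[100:240,300:400];print('\nyellow px',np.argwhere(m).mean(0),m.sum()/255)
E
```

```text
x [-14.   8.  29.  50.  71.] [0.0864, 0.0866, 0.0864, 0.0864]
y [-37. -18.   2.  21.  41.] [0.0864, 0.0864, 0.0865, 0.0865]
-85 0.0005 [77. 81. 86.] | -80 0.0014 [163. 140. 108.] | -75 0.0615 [237.5 207.  141. ] | -70 0.0613 [248. 224. 151.] | -65 0.0615 [244. 217. 145.] | -60 0.0608 [243. 216. 144.] | -55 0.0607 [247. 222. 149.] | -50 0.0611 [250.  228.5 157. ] | -45 0.0616 [250. 229. 157.] | -40 0.0612 [252. 233. 162.] | -35 0.0603 [250. 229. 157.] | -30 0.0615 [251.5 232.  162. ] | -25 0.0614 [251.  231.  159.5] | -20 0.0607 [252. 233. 161.] | -15 0.0606 [252. 236. 165.] | -10 0.0611 [251. 232. 161.] | -5 0.0609 [249. 226. 153.] | 0 0.0761 [224. 172. 105.] | 5 0.0759 [200. 136.  75.] | 10 0.0761 [198. 135.  74.] | 15 0.076 [202. 139.  75.] | 20 0.0759 [215. 147.  80.] | 25 0.0766 [211. 143.  77.] | 30 0.0763 [211. 144.  79.] | 35 0.0762 [218. 149.  80.] | 40 0.0759 [220. 151.  82.] | 45 0.0757 [221.  152.   82.5] | 50 0.0755 [216. 147.  80.] | 55 0.0757 [213. 145.  79.] | 60 0.0758 [213. 146.  79.] | 65 0.076 [211. 144.  78.] | 70 0.0763 [212. 145.  79.] | 75 0.0764 [210. 143.  78.] | 80 0.0762 [215. 146.  80.] | 85 0.0764 [216.5 148.   80. ] | 90 0.0761 [215. 147.  80.] | 95 0.0763 [216. 147.  80.] | 100 0.0762 [214. 146.  79.] | 105 0.0752 [204. 139.  76.] | 110 0.0762 [200.5 137.   74.5] | 115 0.0762 [209.5 143.   77. ] | 120 0.0761 [204. 140.  76.] | 125 0.0765 [206. 141.  77.] | 130 0.0757 [205. 139.  76.] | 135 0.0762 [207. 141.  77.] | 140 0.0759 [210.5 143.5  77.5] | 145 0.0761 [211.5 145.   80. ] | 150 0.0757 [178. 126.  82.] | 160 0.0012 [158. 117.  82.] | 165 0.0009 [89.5 83.  82.5] | 
yellow px [87.97848869 43.30777716] 1813.0

yellow px [87.94600551 43.30798898] 1815.0
```

All within limits: the plaque is flat, its centre about 27 mm beyond the step, and the yellow plaque has not moved.

```bash
python3 -c "
from plant import r
print(r.close_job())"
```

```text
the job is handed in; nothing more can be done
None
```

The teal plaque now lies flat, orange side up, on the riser's upper deck. The job was handed in at about 13.7 s of the 32 s allowed.

**How it was done:** The moves could not tilt the tool, so it pointed straight down and the fingers could not reach under the overhang. I pressed two part-open fingers against the overhanging end face instead. That drove the plaque to the step (about 15 N at most in the readings) and raised the edge by friction and pushing along its arc. It stood on edge at the step, tipped over, and I drew the arm clear.

**Last checks, from the top camera after retreating:**

| Check | Measured | Required |
|---|---|---|
| Plaque centre beyond the step | about 27–29 mm | 15–125 mm |
| Plaque distance from riser middle line | about 75 mm | within 115 mm |
| Plaque square to riser | within about 1° | within 20° |
| Orange face height | about 86 mm (depth reads about 1 mm high) | 79–91 mm |
| Yellow plaque shift | within 0.1 pixel (about 0.2 mm) | within 15 mm |

- **On edge:** I judged the upright stage from pictures and the finger position, and did not measure the angle directly.
- **Flatness:** A first tilt fit gave false values (17° and 55°) because the colour masks took in other surfaces. With a cleaned mask, the orange face was level to 0.2 mm.
- **Robot clear:** The arm was well away, and the force reading was under 1 N, which is its noise level.

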